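# Draw-latch a tool case shut

## Task

The tool case on the green mat is standing with its lid slightly ajar: catch the loop of its draw latch under the keeper's hook on the lid, then swing the lever back past centre until it lies fully home, so that the latch holds the lid tightly shut. Work gently, without forcing the latch or the case, and leave the other things on the table where they are.

Things in the scene. Friction and masses are not known exactly. Their poses are not given: they have to be found in the camera images.
- case: Black plastic tool case stood on its hinge edge, 240 wide, 145 deep, 110 high; heavy, it does not move. Origin: on the table under the seam, mid width; z up, +x across the seam from the fixed half (x -95 to 0) to the lid (0 to 50), roughly away from the robot. The latch is at y = 0 on the top: lever and loop on the fixed half, on a boss 26 wide, 22 high; keeper on the lid.
- lid: The lid, 50 thick, hinged along its bottom edge. Origin: on that hinge, mid width, 8 above the table; axes as the case's when shut. The stiff hinge stays where it is left (about 3 N at the top moves it); its top starts 2 to 6 ajar and must be drawn shut by the latch.
- lid_edge (a point): Top of the lid's seam edge, mid width, 102 above the lid's origin. In the case's frame its x is the gap still open (0 = shut).
- keeper_seat (a point): Nominal centre of the loop's crossbar when hooked in the steel keeper: 17 above the lid's top, at x = 18 of the lid. The real keeper sits in slotted holes, up to 5 higher or lower than read: feel for it. It is 16 wide: a neck whose far (+x) face is 2.5 to the -x side of this point, a lip on top of it, and below a flat ledge 2.5 under this point that runs 19 to +x.
- keeper_lip (a point): Nominal tip of the keeper's lip at its underside (same 5 of doubt in height): 3 to +x of the seat and 5 above it. The lip is 4 thick above this. The bar has to go down beyond the lip to the ledge, then back towards -x under the lip until it meets the neck.
- bail_bar (a point): Centre of the loop's round steel crossbar (along y, 5 thick). Its x points from the loop's pivot out to the bar, z to the loop's upper side. At each end of the bar stands a flat finger tab (outer faces 42 apart; x -13 to 5, z -5 to 17 from the bar): pinch the loop across both tabs; in a light pinch (about 12 N) it can turn between the fingers. It starts raised over the keeper.
- bail: The wire loop itself, 34 wide inside. Origin at its pivot pin, which is 18 along the lever from the lever's pivot; the bar is 53.6 out along the loop's x. Sprung: it stretches up to 8, about 9 N per mm. Loop and lever stay where they are left.
- lever_angle (a joint): Angle of the lever, rad: 0 = fully home, flat on the boss, pointing to the case's -x; 1.57 upright; limit 2.2. Dead centre is at 0.1 to 0.35; below that the spring holds it down; push it on until home. It starts at 1.55 to 1.9. Pushing it over at 44 from the pivot takes up to some 10 N; home is a hard stop.
- lever: The steel lever with the loop on it. Origin on its pivot; it runs 54 along its own -x, z out of its upper face.
- lever_pivot (a point): The lever's pivot axis (along y), at x = -20, z = 136 in the case's frame.
- lever_end (a point): Point on the lever's upper face 46 from the pivot; the steel lever is 22 wide, 4 thick, 54 long, the last 8 curled up by about 3. The upper face looks up when home and towards the keeper when upright: push on it.
- screwdriver: Black-handled screwdriver, 200 long, lying on the table on the robot's side of the case. Not needed; leave it alone. Origin under its middle.
- socket: Black stepped round nosepiece, 48 across, 34 high, standing beside the case. Not needed; leave it alone. Origin under its middle.
- phone: Black phone, 75 x 150 x 9, lying flat. Not needed; leave it alone. Origin under its middle.
- cup: Brown card coffee cup, 76 across, 95 high. Not needed; leave it alone. Origin under its middle.
- pliers: Wire pliers with blue grips, about 165 long, lying flat. Not needed; leave it alone. Origin under its middle.
- jar: Small clear jar with a white cap, 48 across, 55 high. Not needed; leave it alone. Origin under its middle.
- ruler: Steel ruler, 200 x 28 x 4, lying flat on the far side of the case. Not needed; leave it alone. Origin under its middle.

How it is judged:
By the outcome, as a careful person would: the job done as asked, in the order asked, and still so for the second after the job is handed in, with the robot touching nothing.
It also fails if it takes over 51 s, if anything falls off the work surface, if the arm or the gripper's body presses on something with over 40 N, if the wrist force passes 120 N, or if a joint passes its speed limit or range.

## Robot

A 6-joint arm with a two-finger parallel gripper is mounted at the origin on the work surface. World frame = base frame: x ahead of the robot, y to its left, z up, the work surface at z = 0. Lengths are in mm, angles in degrees, forces in N, time in s.
With the tool pointing down it reaches from about 350 to 850 mm from the base axis. Payload 8.1 kg.
Tool frame: the origin (TCP) lies between the finger pads; the fingertips stand 22 mm ahead of it and the grasp point (between the pads) lies 3 mm ahead of it; z points along the fingers, y is the direction in which the jaws open and shut (so a half turn about z gives the same grasp; the last joint's range is limited). The gripper opens to 85 mm and grips with 20 to 120 N. Pads are 22 mm wide; open, the fingers measure 114 mm over their backs; the gripper's body (76 mm by 85 mm) begins 54 mm behind the grasp point. The pads swing forward as they close: fully open they stand 13 mm farther back than shut.
Start: joints at [-74.336, 7.471, 85.268, -0, 87.261, -4.893], TCP at [210.711, -561.789, 253.292] pointing down, gripper open.
Joint ranges: [-169.43, 169.43], [-51.17, 129.36], [1.28, 143.12], [-76.62, 256.62], [0, 156.53], [-152.29, 152.29]. Speed limits (degrees/s): [136.94, 136.94, 159.86, 180, 180, 180].

## Interface

Orientations are given as [roll, pitch, yaw] about the fixed x, y, z axes, in that order (R = Rz(yaw) Ry(pitch) Rx(roll)).
In Python, from bench import r gives the robot as it stands.
- The arm moves only by the tool drive_tool, never from a script. Its argument "moves" is a list of rows, each a list of 2 entries, a list of its own where there are three numbers: the shift along the world's x, y, z in mm, then the turn about the world's z in degrees. A call has exactly 8 rows; each row is the pose to reach, as a shift and turn from the pose commanded when the call began; what a row does not reach only later rows make up. A row lasts 1/12 s, in which the tool goes at most 41.7 mm and 7.16 degrees, less where a joint would pass 70% of its speed; a pose out of reach is approached as far as the arm can. A call with a gripper value outside its range is refused whole. "fingers" is the finger opening in mm, from 0 to 85.4, set as the call begins (left out, the last holds). The fingers move at their own pace and stop on an object; "squeeze" is the grip in N (left out, the last holds). Time passes only in rows, so rows that repeat a pose let the fingers close, or fill a call up. It gives the time, the measured TCP pose, the force and the opening at its end, in the units of the state.
- r.sense(): the state, without advancing time (a new reading comes with each control period).
- r.snapshot(name): name is "scene" or "top"; returns a dict with "pixels" (420x560x3 uint8, red, green, blue), "camera_matrix" (3x3 intrinsics, pixels), "xyz" and "orientation" of the camera in the world. Camera axes: x right, y down, z forward; pixel columns grow to the right and rows downward; lengths in mm; the calibration is good to about 2 mm. A picture is of the moment at which its call begins. There is no depth.
- r.hand_in(): hands the job in, once; it reports no verdict.
The state is a dict: "time": time; "joint_pos": joint angles; "qd": joint speeds; "joint_efforts": joint torques, N m; "tool_pos": TCP position; "tcp_rot": TCP orientation; "ft_force": force on the tool from outside, world axes, zero at the start; "wrist_torque": the same for the moment, N m; "finger_gap": finger opening in mm.
Only numpy, scipy, OpenCV 4.12 (cv2) and the standard library are available. Lean on these libraries where they do the work, as an engineer would, in place of code of your own. Each camera call takes 0.05 s, during which the arm holds its last target.

## Working session

There is one attempt and no reset: what is moved stays moved. The work goes in short steps, Python scripts to look and compute and a tool call to move; the robot and the scene stay as the last step left them, time stands still between calls to the robot, and variables do not carry over. Pictures are saved under pics/ and viewed, and the job is handed in when it is done.

Besides the shell and the picture viewer there is one more tool, called as name(argument=value, ...), one argument or row to a line, values as JSON. drive_tool: Moves the arm, as the interface text tells. Its arguments: {"type":"object","properties":{"moves":{"type":"array","items":{"type":"array"}},"fingers":{"type":"number"},"squeeze":{"type":"number"}},"required":["moves"]}

```bash
ls; mkdir -p pics; python3 - <<'E'
from bench import r
import cv2,numpy as np
print(r.sense())
for n in ("scene","top"):
    s=r.snapshot(n); print(n,s["camera_matrix"],s["xyz"],s["orientation"])
    cv2.imwrite(f"pics/{n}0.png",s["pixels"][:,:,::-1])
    np.savez(f"{n}0.npz",**s)
E
```

```text
pics
{'time': 0.0, 'joint_pos': array([-7.43339811e+01,  7.51789279e+00,  8.53295540e+01,  6.92404124e-04,
        8.72618396e+01, -4.89366068e+00]), 'qd': array([ 0.01066317, -0.1084989 , -0.00405057, -0.06947695, -0.04046227,
        0.02242966]), 'joint_efforts': array([ 4.37448443e-04, -5.69396496e+01, -5.00555241e+01, -4.04028742e-04,
        1.45590454e-02, -6.20222158e-05]), 'tool_pos': array([ 210.58905197, -561.27940803,  252.21273598]), 'tcp_rot': array([-1.79891171e+02, -1.00118754e-02,  2.05596363e+01]), 'ft_force': array([-0.25764884,  0.40578837, -0.38780051]), 'wrist_torque': array([ 0.01945299,  0.00371511, -0.01464841]), 'finger_gap': 85.4096867398128}
scene [[504.36497103   0.         274.9153048 ]
 [  0.         504.36497103 213.57585547]
 [  0.           0.           1.        ]] [1089.06319148  548.12915774  962.05243479] [-140.7469833     0.94683649  132.26291027]
top [[469.93409602   0.         276.13855551]
 [  0.         469.93409602 212.81454419]
 [  0.           0.           1.        ]] [ 396.49392692   80.2854492  1161.57814092] [-169.62083502    0.22533004  -91.01504311]
```

View pics/scene0.png

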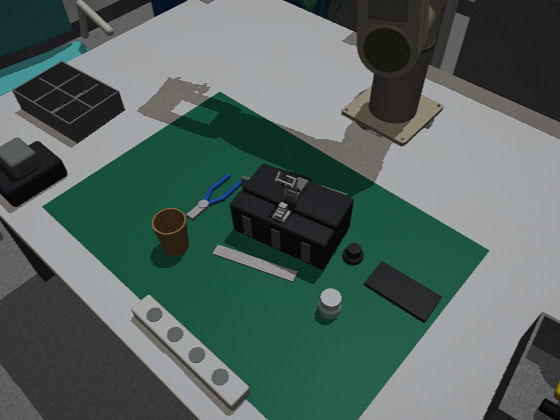

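View pics/top0.png

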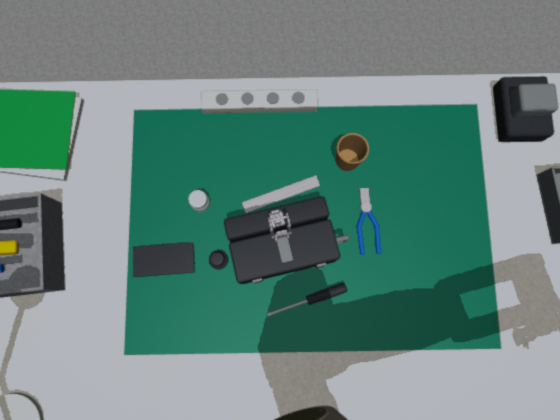

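```bash
python3 - <<'E'
import cv2,numpy as np
a=cv2.imread("pics/scene0.png")[150:270,215:365]
b=cv2.imread("pics/top0.png")[190:290,215:355]
f=lambda im:cv2.resize(np.clip(im.astype(float)*1.8,0,255).astype(np.uint8),None,fx=5.3,fy=5,interpolation=cv2.INTER_CUBIC)
cv2.imwrite("pics/s0z.png",f(a));cv2.imwrite("pics/t0z.png",f(b))
E
```

```text
(no output)
```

View pics/s0z.png

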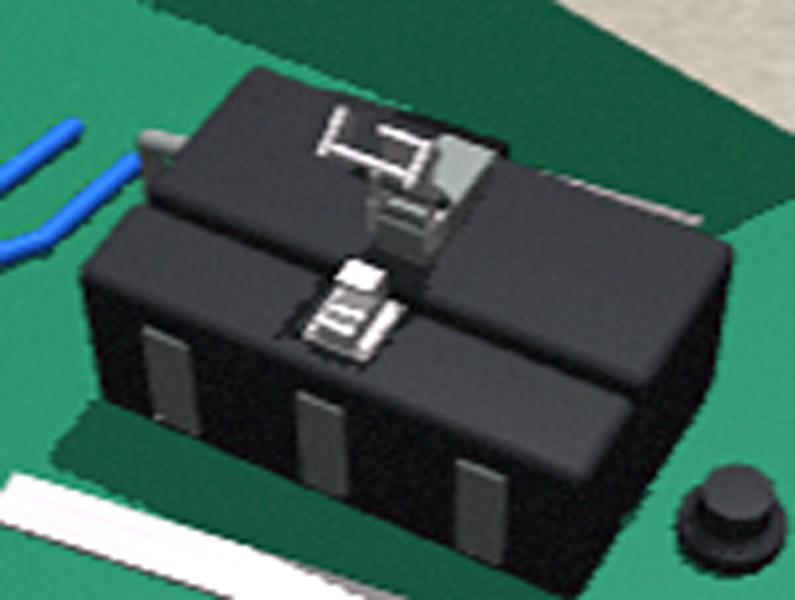

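View pics/t0z.png

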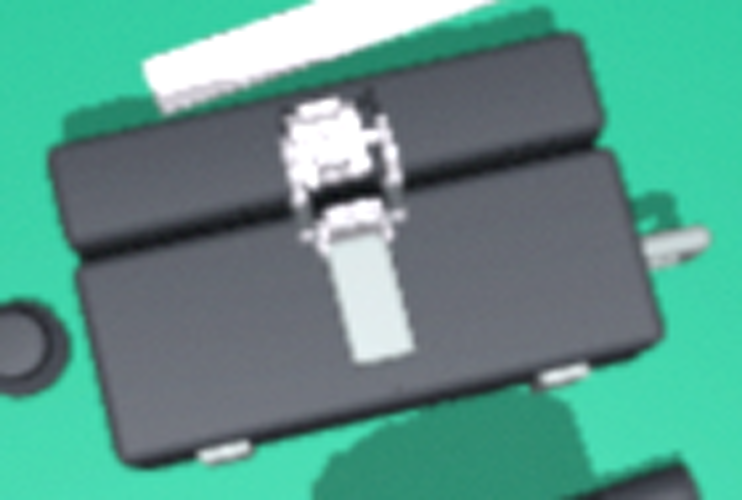

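```bash
cat > h.py <<'E'
import numpy as np,cv2
from scipy.spatial.transform import Rotation as Ro
def Rm(o): return Ro.from_euler('xyz',o,degrees=True).as_matrix()
def load(f): return dict(np.load(f))
def ray(s,u,v):
    d=Rm(s["orientation"])@np.linalg.inv(s["camera_matrix"])@np.array([u,v,1.]); return s["xyz"],d
def onz(s,u,v,z):
    c,d=ray(s,u,v); return c+d*(z-c[2])/d[2]
def proj(s,P):
    p=(np.atleast_2d(P)-s["xyz"])@Rm(s["orientation"]); p=p@s["camera_matrix"].T; return p[:,:2]/p[:,2:]
def tri(s1,uv1,s2,uv2):
    c1,d1=ray(s1,*uv1);c2,d2=ray(s2,*uv2);d1=d1/np.linalg.norm(d1);d2=d2/np.linalg.norm(d2)
    t=np.linalg.lstsq(np.c_[d1,-d2],c2-c1,rcond=None)[0];a=c1+t[0]*d1;b=c2+t[1]*d2
    return (a+b)/2,np.linalg.norm(a-b)
E
python3 - <<'E'
from h import *
s=load("scene0.npz");t=load("top0.npz")
tz=lambda u,v:(215+u/5.3-.4,190+v/5-.4)
sz=lambda u,v:(215+u/5.3-.4,150+v/5-.4)
for n,p in dict(fixNL=(120,465),fixNR=(663,342),fixFR=(615,150),fixFL=(77,265),lidFL=(50,150),lidFR=(582,35),lidNR=(600,135),lidNL=(80,250)).items():
    print(n,onz(t,*tz(*p),110))
for n,p in dict(fixFR=(150,190),fixFL=(645,385),fixNR=(258,70),lidNR=(140,208),lidNL=(635,400),lidFR=(85,270),lidFL=(590,478)).items():
    print('s',n,onz(s,*sz(*p),110))
E
```

```text
fixNL [433.58042016 169.95256866 110.        ]
fixNR [483.90024055 -59.15921174 110.        ]
fixFR [571.22300571 -42.2935074  110.        ]
fixFL [522.98011272 187.95888837 110.        ]
lidFL [575.66786714 199.54195398 110.        ]
lidFR [624.82534126 -30.11319119 110.        ]
lidNR [578.244184   -36.13783671 110.        ]
lidNL [529.74865525 186.68579813 110.        ]
s fixFR [574.96618587 -36.76664835 110.        ]
s fixFL [523.04332084 191.54021826 110.        ]
s fixNR [488.06544854 -54.40741744 110.        ]
s lidNR [585.65123924 -32.24813356 110.        ]
s lidNL [532.05800892 193.50099177 110.        ]
s lidFR [627.21404278 -23.56084857 110.        ]
s lidFL [575.80290628 205.45273837 110.        ]
```

```bash
cat >> h.py <<'E'
def crop(s,c,hw,hh,k,P=None,g=1.6):
    u,v=c; im=s["pixels"][v-hh:v+hh,u-hw:u+hw,::-1].astype(float)*g
    im=cv2.resize(np.clip(im,0,255).astype(np.uint8),None,fx=k,fy=k,interpolation=cv2.INTER_CUBIC)
    if P is not None:
        for n,p in P.items():
            q=proj(s,p)[0]; q=((q-[u-hw,v-hh]+.5)*k-.5).astype(int)
            cv2.circle(im,tuple(int(x) for x in q),3,(0,0,255),1); cv2.putText(im,n,(int(q[0])+4,int(q[1])),0,.4,(0,255,255),1)
    return im
O=np.array([550.,76.,0]);YAW=12.2
def C2W(p): return O+Ro.from_euler('z',YAW,degrees=True).as_matrix()@np.array(p,float)
def W2C(p): return Ro.from_euler('z',YAW,degrees=True).as_matrix().T@(np.array(p,float)-O)
E
python3 - <<'E'
from h import *
s=load("scene0.npz");t=load("top0.npz")
P={}
for i,y in enumerate((-13,13)):
    P[f'b{i}']=C2W([-20,y,132]);P[f'B{i}']=C2W([-90,y,132])
P['pv']=C2W([-20,0,136])
for i,(x,y) in enumerate([(-95,-120),(-95,120),(0,120),(0,-120)]): P[f'c{i}']=C2W([x,y,110])
P['ks']=C2W([22,0,127]);P['lv']=C2W([-18,0,190])
cv2.imwrite("pics/s1.png",crop(s,(290,200),50,37,8,P))
cv2.imwrite("pics/t1.png",crop(t,(284,238),50,37,8,P))
E
```

```text
(no output)
```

View pics/s1.png

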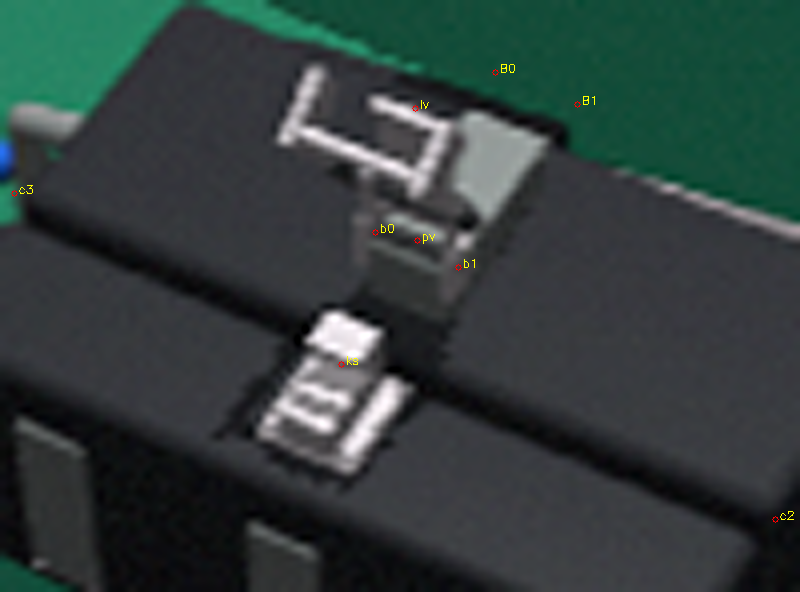

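View pics/t1.png

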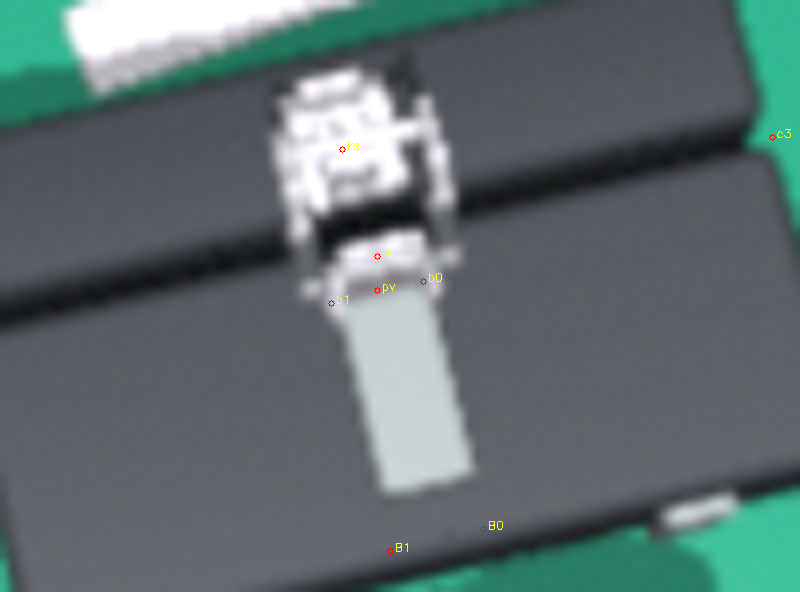

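```bash
python3 - <<'E'
from h import *
s=load("scene0.npz");t=load("top0.npz")
def e(s,c,n):
    u,v=c; im=s["pixels"][v-26:v+26,u-26:u+26,::-1]/255.
    im=cv2.resize(im**0.5,None,fx=11,fy=11,interpolation=cv2.INTER_CUBIC); cv2.imwrite(n,np.clip(im*255,0,255))
e(s,(289,193),"pics/s2.png");e(t,(284,230),"pics/t2.png")
E
```

```text
[ WARN:0@0.572] global loadsave.cpp:1063 imwrite_ Unsupported depth image for selected encoder is fallbacked to CV_8U.
```

View pics/s2.png

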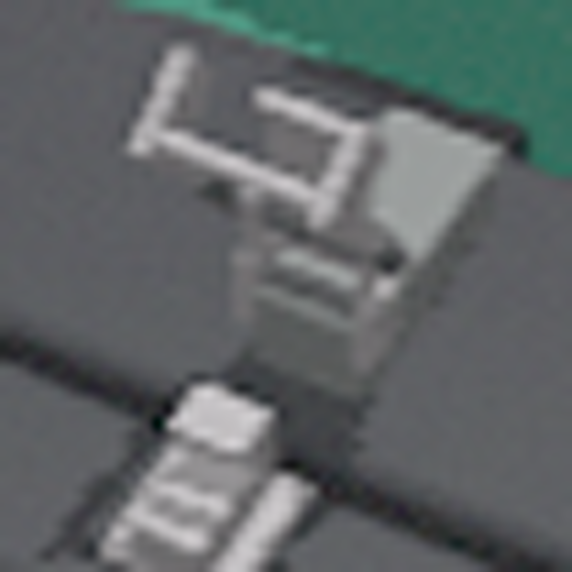

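View pics/t2.png

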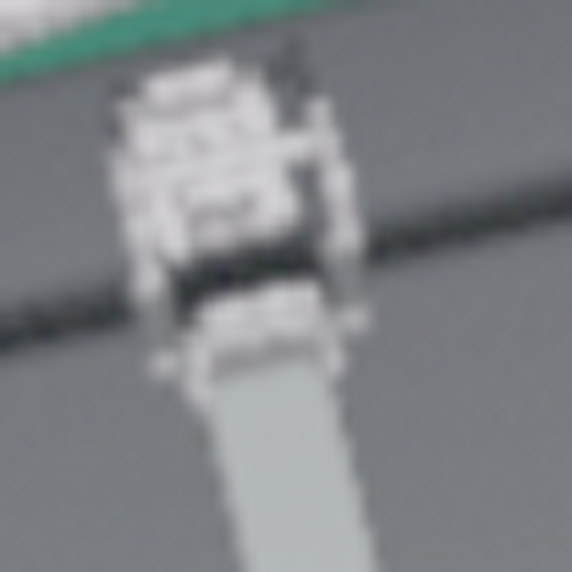

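```bash
cat >> h.py <<'E'
def s2(x,y): return 263+x/11-.45,167+y/11-.45
def t2(x,y): return 258+x/11-.45,204+y/11-.45
E
python3 - <<'E'
from h import *
s=load("scene0.npz");t=load("top0.npz")
for n,a,b in [("bar-y",(140,142),(315,142)),("bar+y",(318,203),(125,165)),("tabtop-y",(185,55),(345,240)),("tabtop+y",(360,118),(148,290)),("levtop-y",(265,95),(318,292)),("levtop+y",(345,125),(210,312)),("keeper lip mid",(225,415),(222,200)),("pin-y",(250,195),(355,318)),]:
    p,e=tri(s,s2(*a),t,t2(*b)); print(n,W2C(p).round(1),p.round(1),round(e,1))
# boss plate corners z=132
for q in [(205,385),(320,360)]: print(W2C(onz(t,*t2(*q),132)).round(1))
for q in [(383,492),(472,470)]: print(W2C(onz(t,234+q[0]/8-.45,201+q[1]/8-.45,132)).round(1))
E
```

```text
bar-y [ 12.1 -20.1 197.1] [566.   58.9 197.1] 3.2
bar+y [ 14.4  17.5 202.7] [560.3  96.2 202.7] 0.1
tabtop-y [ -8.  -21.4 201.8] [546.7  53.4 201.8] 3.9
tabtop+y [ -8.9  16.5 203.2] [537.9  90.2 203.2] 4.8
levtop-y [-16.  -11.9 189. ] [536.9  61.  189. ] 2.3
levtop+y [-14.8   7.7 191.6] [533.9  80.4 191.6] 0.5
keeper lip mid [ 15.2  -1.7 131.7] [565.2  77.5 131.7] 0.7
pin-y [-18.6 -18.2 155.2] [535.7  54.2 155.2] 5.0
[-20.8  10.5 132. ]
[-21.2 -13.1 132. ]
[-73.8  11.2 132. ]
[-73.5 -13.9 132. ]
```

drive_tool(
  moves=[
    [[18, 33, 12], -1],
    [[36, 66, 24], -2],
    [[54, 99, 36], -3],
    [[72, 132, 48], -4],
    [[90, 165, 48], -5],
    [[108, 198, 48], -6],
    [[126, 231, 48], -7],
    [[144, 264, 48], -8.4],
  ],
  fingers=85,
)

```text
time: 0.77
tool_pos: [355.0, -296.0, 301.0]
tcp_rot: [-180.0, 0.0, 12.1]
ft_force: [0.8, 0.2, 0.4]
finger_gap: 85.4
```

drive_tool(
  moves=[
    [[18, 33, 0], 0],
    [[36, 66, 0], 0],
    [[54, 99, 0], 0],
    [[72, 132, 0], 0],
    [[90, 165, 0], 0],
    [[108, 198, 0], 0],
    [[126, 231, 0], 0],
    [[144, 264, 0], 0],
  ],
)

```text
time: 1.43
tool_pos: [499.1, -31.8, 301.0]
tcp_rot: [-180.0, 0.0, 12.2]
ft_force: [1.1, -1.0, -0.2]
finger_gap: 85.4
```

drive_tool(
  moves=[
    [[18, 33, 0], 0],
    [[34, 66, 0], 0],
    [[46, 90, 0], 0],
    [[52, 102, 0], 0],
    [[55.5, 109, 0], 0],
    [[55.5, 109, 0], 0],
    [[55.5, 109, 0], 0],
    [[55.5, 109, 0], 0],
  ],
)

```text
time: 2.1
tool_pos: [553.9, 73.9, 301.3]
tcp_rot: [180.0, 0.0, 12.1]
ft_force: [0.1, -0.0, -0.6]
finger_gap: 85.0
```

```bash
python3 - <<'E'
from h import *
from bench import r
print(r.sense()["tool_pos"])
s=r.snapshot("scene");t=r.snapshot("top");np.savez("scene1.npz",**s);np.savez("top1.npz",**t)
cv2.imwrite("pics/st3.png",np.hstack([crop(s,(285,170),50,60,4),crop(t,(284,230),50,60,4)]))
E
```

```text
[553.88316124  73.86729769 301.31517439]
```

View pics/st3.png

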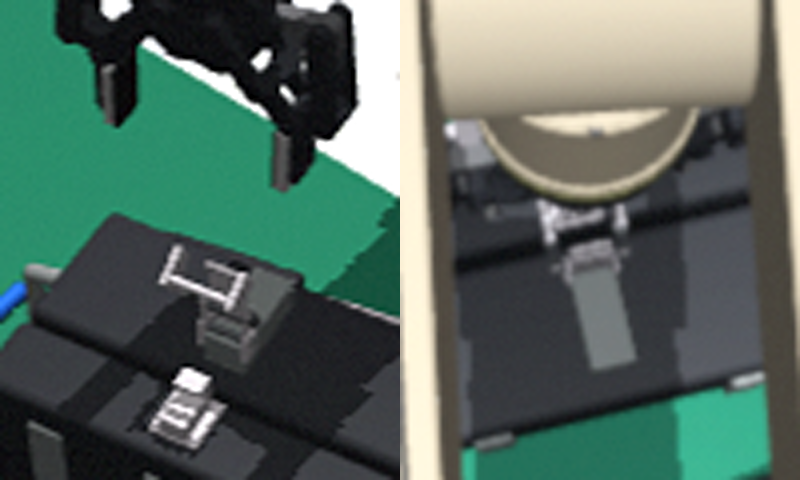

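```bash
python3 - <<'E'
from h import *
s=load("scene1.npz")
T=np.array([553.9,73.9,0]);R=Ro.from_euler('z',12.2,degrees=True).as_matrix()
for z in (279,285,292):
  for y in (-42.5,42.5):
    q=proj(s,[T+R@np.array([x,y,z]) for x in (-11,11)]); print(z,y,((q-[235,110]+.5)*4).round())
E
```

```text
279 -42.5 [[139. 124.]
 [117. 151.]]
279 42.5 [[291. 182.]
 [270. 210.]]
285 -42.5 [[139. 115.]
 [116. 142.]]
285 42.5 [[292. 173.]
 [270. 201.]]
292 -42.5 [[139. 104.]
 [116. 131.]]
292 42.5 [[292. 162.]
 [270. 191.]]
```

drive_tool(
  moves=[
    [[0, 1, -18], 0],
    [[0, 1.5, -36], 0],
    [[0, 1.5, -54], 0],
    [[0, 1.5, -70], 0],
    [[0, 1.5, -82], 0],
    [[0, 1.5, -90], 0],
    [[0, 1.5, -91], 0],
    [[0, 1.5, -91], 0],
  ],
  fingers=85,
  squeeze=20,
)

```text
time: 2.87
tool_pos: [554.1, 76.4, 210.3]
tcp_rot: [-180.0, 0.0, 12.1]
ft_force: [-0.7, 0.7, 0.4]
finger_gap: 84.9
```

```bash
python3 - <<'E'
from h import *
from bench import r
print(r.sense()["tool_pos"])
s=r.snapshot("scene")
cv2.imwrite("pics/s4.png",crop(s,(285,190),45,40,8))
E
```

```text
[554.08860815  76.41210355 210.30351772]
```

View pics/s4.png

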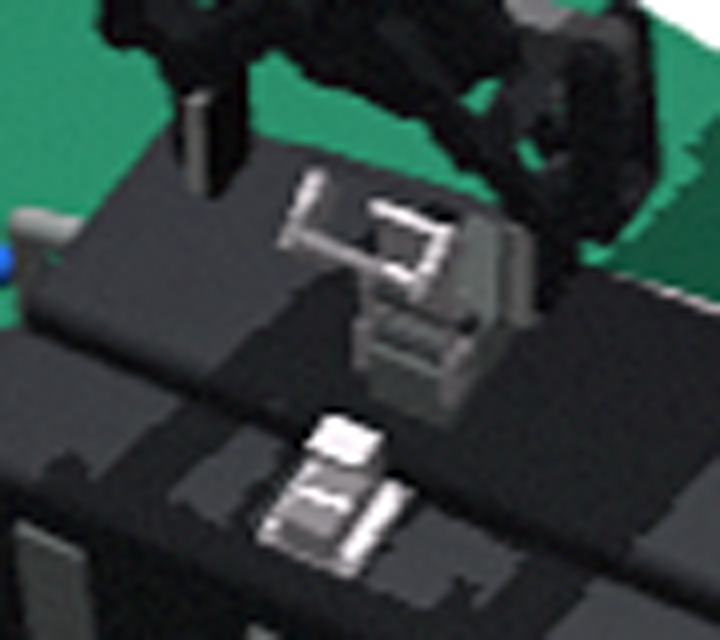

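drive_tool(
  moves=[
    [[0, -0.8, 0], 0],
    [[0, -0.8, 0], 0],
    [[0, -0.8, 0], 0],
    [[0, -0.8, 0], 0],
    [[0, -0.8, 0], 0],
    [[0, -0.8, 0], 0],
    [[0, -0.8, 0], 0],
    [[0, -0.8, 0], 0],
  ],
  fingers=38,
  squeeze=12,
)

```text
time: 3.58
tool_pos: [554.7, 75.8, 211.0]
tcp_rot: [180.0, -0.1, 12.2]
ft_force: [1.5, -0.7, 5.2]
finger_gap: 41.3
```

```bash
python3 - <<'E'
from h import *
from bench import r
q=r.sense();print(q["tool_pos"],q["ft_force"],q["finger_gap"])
s=r.snapshot("scene")
cv2.imwrite("pics/s5.png",crop(s,(285,190),45,40,8))
E
```

```text
[554.73261251  75.8336589  211.02956797] [ 1.52550532 -0.68273273  5.22780345] 41.313757306178815
```

View pics/s5.png

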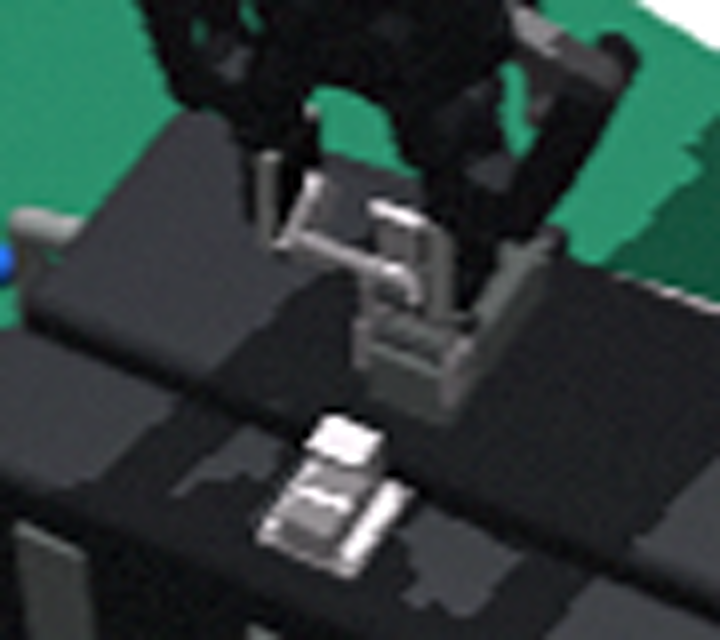

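```bash
cat > path.py <<'E'
from h import *
def rot(a,x,z): return np.array([x*np.cos(a)-z*np.sin(a),x*np.sin(a)+z*np.cos(a)])
PV=np.array([-20.,136.]);G=(-3,9);TO=np.array([1.4,10.3])
def pin(th): return PV+18*np.array([-np.cos(th),np.sin(th)])
def tcp_from_bar(B):
    B=np.array(B,float);d=B-PV;D=np.linalg.norm(d);a=np.arctan2(d[1],d[0])+np.arccos((324+D*D-53.6**2)/(36*D))
    th=np.pi-a;p=pin(th);ph=np.arctan2(*(B-p)[::-1]);return B+rot(ph,*G)+TO,th,ph
def show(B,y=-1.3):
    t,th,ph=tcp_from_bar(B);w=C2W([t[0],y,t[1]]);return w.round(1),round(th,2),round(np.degrees(ph),1)
E
python3 - <<'E'
from path import *
p=pin(1.62)
w0=None
for f in (55,47,39,31,23,15,7,0,-5):
    B=p+53.6*np.array([np.cos(np.radians(f)),np.sin(np.radians(f))]); q=show(B); w0=q[0] if w0 is None else w0
    print(f,B.round(1),q,(q[0]-w0).round(1))
for B in [(33,150),(32.5,145),(32,140),(31.5,136),(31,132),(30,127),(28,127),(26,127),(23,127)]:
    q=show(B);print(B,q,(q[0]-w0).round(1))
E
```

```text
55 [ 11.6 197.9] (array([554.1,  75.6, 210.9]), np.float64(1.62), np.float64(55.0)) [0. 0. 0.]
47 [ 17.4 193.2] (array([560.3,  76.9, 207.4]), np.float64(1.62), np.float64(47.0)) [ 6.2  1.3 -3.5]
39 [ 22.5 187.7] (array([565.9,  78.1, 203.1]), np.float64(1.62), np.float64(39.0)) [11.8  2.5 -7.8]
31 [ 26.8 181.6] (array([570.8,  79.2, 198.1]), np.float64(1.62), np.float64(31.0)) [ 16.7   3.6 -12.8]
23 [ 30.2 174.9] (array([575. ,  80.1, 192.3]), np.float64(1.62), np.float64(23.0)) [ 20.9   4.5 -18.6]
15 [ 32.7 167.9] (array([578.5,  80.8, 186.1]), np.float64(1.62), np.float64(15.0)) [ 24.4   5.2 -24.8]
7 [ 34.1 160.5] (array([581. ,  81.4, 179.4]), np.float64(1.62), np.float64(7.0)) [ 26.9   5.8 -31.5]
0 [ 34.5 154. ] (array([582.4,  81.7, 173.3]), np.float64(1.62), np.float64(0.0)) [ 28.3   6.1 -37.6]
-5 [ 34.3 149.3] (array([583. ,  81.8, 168.8]), np.float64(1.62), np.float64(-5.0)) [ 28.9   6.2 -42.1]
(33, 150) (array([581.6,  81.5, 169.5]), np.float64(1.55), np.float64(-4.3)) [ 27.5   5.9 -41.4]
(32.5, 145) (array([582. ,  81.6, 164.7]), np.float64(1.55), np.float64(-9.7)) [ 27.9   6.  -46.2]
(32, 140) (array([582.4,  81.7, 159.8]), np.float64(1.59), np.float64(-15.1)) [ 28.3   6.1 -51.1]
(31.5, 136) (array([582.6,  81.7, 155.8]), np.float64(1.63), np.float64(-19.6)) [ 28.5   6.1 -55.1]
(31, 132) (array([582.9,  81.8, 151.7]), np.float64(1.69), np.float64(-24.1)) [ 28.8   6.2 -59.2]
(30, 127) (array([582.8,  81.8, 146.6]), np.float64(1.77), np.float64(-29.8)) [ 28.7   6.2 -64.3]
(28, 127) (array([580.9,  81.3, 146.6]), np.float64(1.66), np.float64(-30.2)) [ 26.8   5.7 -64.3]
(26, 127) (array([579. ,  80.9, 146.6]), np.float64(1.55), np.float64(-30.2)) [ 24.9   5.3 -64.3]
(23, 127) (array([576. ,  80.3, 146.6]), np.float64(1.38), np.float64(-29.8)) [ 21.9   4.7 -64.3]
```

drive_tool(
  moves=[
    [[3, 0.6, -1.7], 0],
    [[6.2, 1.3, -3.5], 0],
    [[9, 1.9, -5.5], 0],
    [[11.8, 2.5, -7.8], 0],
    [[14.3, 3, -10.2], 0],
    [[16.7, 3.6, -12.8], 0],
    [[18.9, 4, -15.7], 0],
    [[20.9, 4.5, -18.6], 0],
  ],
)

```text
time: 4.3
tool_pos: [577.2, 80.5, 194.0]
tcp_rot: [180.0, -0.3, 12.2]
ft_force: [3.6, 0.0, 11.2]
finger_gap: 41.2
```

```bash
python3 - <<'E'
from h import *
from bench import r
q=r.sense();print(q["tool_pos"],q["ft_force"],q["wrist_torque"],q["finger_gap"])
s=r.snapshot("scene")
cv2.imwrite("pics/s6.png",crop(s,(285,190),45,40,8))
E
```

```text
[577.16727429  80.5139505  193.97410752] [ 3.58528189  0.02251852 11.2327821 ] [-0.16716238 -0.374347    0.0866458 ] 41.190012027928866
```

View pics/s6.png

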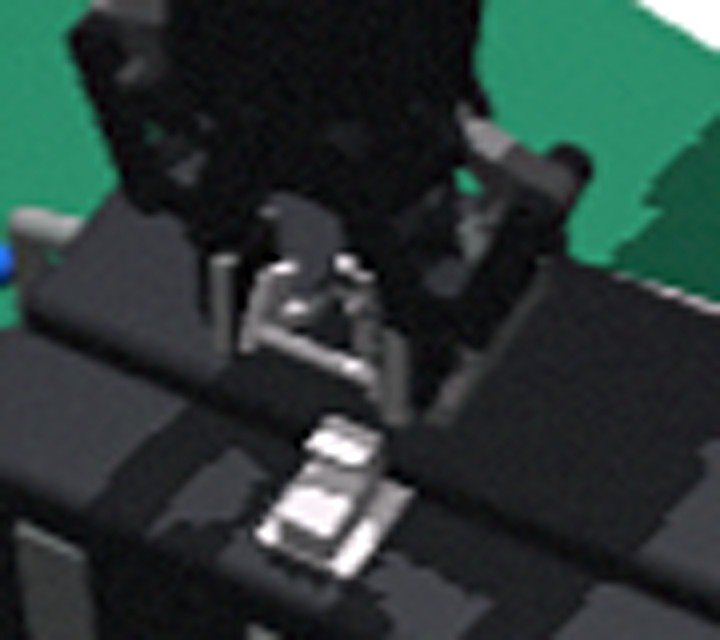

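```bash
cat >> path.py <<'E'
def ony(s,u,v,y=-1.3):
    c,d=ray(s,u,v);c=W2C(c);d=Ro.from_euler('z',YAW,degrees=True).as_matrix().T@d
    return (c+d*(y-c[1])/d[1]).round(1)
E
python3 - <<'E'
from path import *
s=load("scene0.npz")
k=lambda x,y:(240+x/8-.45,150+y/8-.45)
print("bar",ony(s,*k(310,352)))
print("bar0",ony(s,*k(350,252)))
# keeper lip front edge middle, and back edge
print("lip front",ony(s,*k(332,458)),"lip back",ony(s,*k(352,427)))
E
```

```text
bar [ 35.7  -1.3 187.1]
bar0 [ 14.7  -1.3 205. ]
lip front [ 25.   -1.3 133.8] lip back [ 14.1  -1.3 135.4]
```

drive_tool(
  moves=[
    [[0, 0, 0], 0],
    [[0, 0, 0], 0],
    [[1.5, 0.3, -3], 0],
    [[3, 0.6, -6], 0],
    [[4.3, 0.9, -9.5], 0],
    [[5.5, 1.2, -13], 0],
    [[6.5, 1.4, -16], 0],
    [[7, 1.5, -19], 0],
  ],
  squeeze=8,
)

```text
time: 5.02
tool_pos: [585.0, 82.2, 175.4]
tcp_rot: [179.9, -0.4, 12.2]
ft_force: [7.6, 1.3, 10.3]
finger_gap: 41.5
```

```bash
python3 - <<'E'
from h import *
from bench import r
q=r.sense();print(q["tool_pos"],q["ft_force"],q["wrist_torque"],q["finger_gap"])
s=r.snapshot("scene")
cv2.imwrite("pics/s7.png",crop(s,(285,195),40,35,9,g=2.2))
E
```

```text
[584.99348522  82.18418759 175.41515931] [ 7.595093    1.31455856 10.31056931] [ 0.00627435 -0.81357373  0.13359754] 41.5170522756547
```

View pics/s7.png

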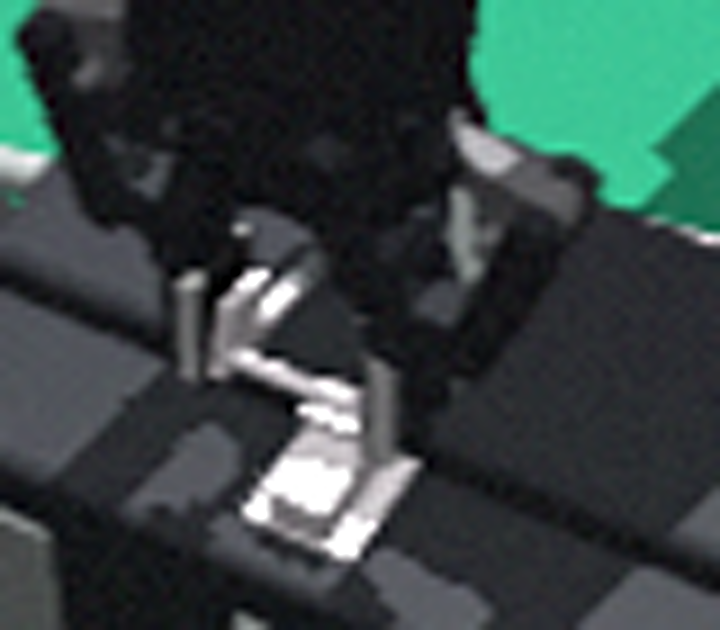

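drive_tool(
  moves=[
    [[0.5, 0, -2], 0],
    [[1, 0, -4], 0],
    [[1.2, 0, -6], 0],
    [[1.2, 0, -8], 0],
    [[1.2, 0, -10], 0],
    [[1.2, 0, -12], 0],
    [[1.2, 0, -14], 0],
    [[1.2, 0, -15], 0],
  ],
)

```text
time: 5.73
tool_pos: [585.9, 82.3, 159.9]
tcp_rot: [180.0, -0.4, 12.2]
ft_force: [7.5, 0.5, 8.2]
finger_gap: 41.3
```

```bash
python3 - <<'E'
from h import *
from bench import r
q=r.sense();print(q["tool_pos"],q["ft_force"],q["wrist_torque"],q["finger_gap"])
s=r.snapshot("scene")
cv2.imwrite("pics/s8.png",crop(s,(285,195),40,35,9,g=2.2))
E
```

```text
[585.89981769  82.28519426 159.90998993] [7.47021451 0.4886528  8.17030385] [ 0.08304308 -0.81325668  0.08917483] 41.270122816961354
```

View pics/s8.png

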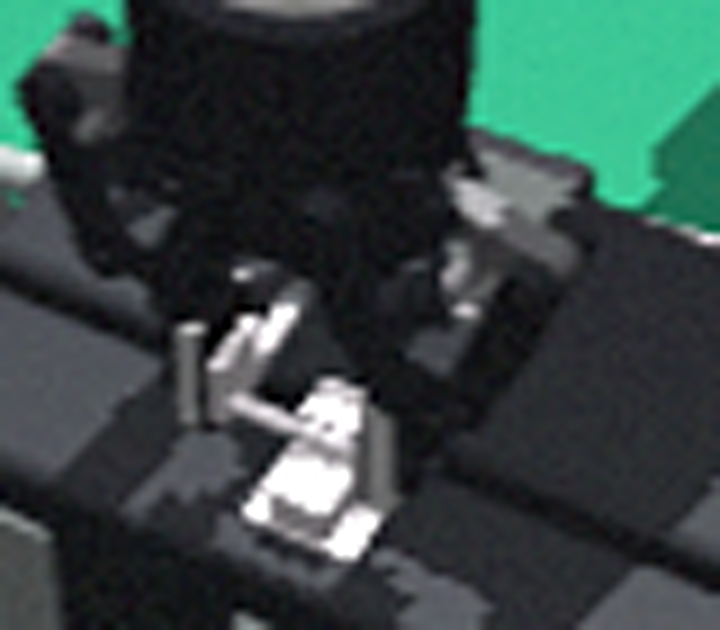

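drive_tool(
  moves=[
    [[0, 0, -1.5], 0],
    [[-0.2, 0, -3], 0],
    [[-0.4, 0, -4.5], 0],
    [[-0.6, 0, -6], 0],
    [[-0.8, 0, -7], 0],
    [[-1, 0, -8], 0],
    [[-1.2, 0, -9], 0],
    [[-1.4, 0, -9.5], 0],
  ],
)

```text
time: 6.45
tool_pos: [584.1, 82.0, 150.0]
tcp_rot: [179.9, -0.3, 12.2]
ft_force: [6.1, -0.0, 7.0]
finger_gap: 41.1
```

drive_tool(
  moves=[
    [[0, 0, -0.5], 0],
    [[-0.1, 0, -1], 0],
    [[-0.2, 0, -1.5], 0],
    [[-0.3, 0, -2], 0],
    [[-0.4, 0, -2.5], 0],
    [[-0.5, 0, -3], 0],
    [[-0.6, 0, -3.5], 0],
    [[-0.6, 0, -3.5], 0],
  ],
)

```text
time: 7.12
tool_pos: [583.3, 81.8, 146.4]
tcp_rot: [179.9, -0.3, 12.2]
ft_force: [6.0, -1.1, 6.5]
finger_gap: 41.2
```

drive_tool(
  moves=[
    [[0, 0, -0.5], 0],
    [[-0.1, 0, -1], 0],
    [[-0.2, 0, -1.5], 0],
    [[-0.3, 0, -2], 0],
    [[-0.4, 0, -2.5], 0],
    [[-0.5, 0, -3], 0],
    [[-0.5, 0, -3], 0],
    [[-0.5, 0, -3], 0],
  ],
)

```text
time: 7.78
tool_pos: [582.5, 81.7, 143.2]
tcp_rot: [179.9, -0.2, 12.2]
ft_force: [4.9, -1.2, 6.7]
finger_gap: 41.6
```

```bash
python3 - <<'E'
from h import *
from bench import r
q=r.sense();print(q["tool_pos"],q["ft_force"],q["wrist_torque"],q["finger_gap"])
s=r.snapshot("scene")
cv2.imwrite("pics/s9.png",crop(s,(285,195),40,35,9,g=2.2))
E
```

```text
[582.5143144   81.69849229 143.22686754] [ 4.86217234 -1.17842043  6.67268321] [-0.33685337 -0.45821791  0.16425029] 41.60318430157861
```

View pics/s9.png

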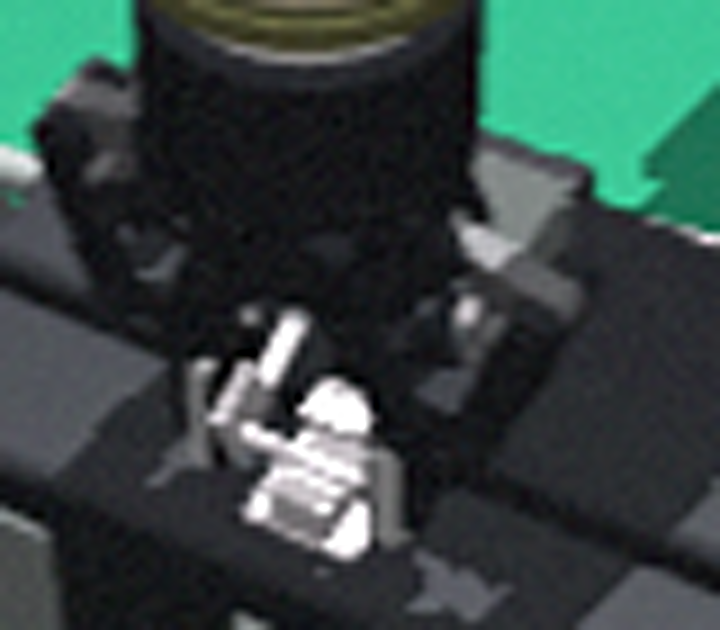

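drive_tool(
  moves=[
    [[0, 0, -0.5], 0],
    [[0, 0, -1], 0],
    [[0, 0, -1.5], 0],
    [[0, 0, -2], 0],
    [[0, 0, -2.5], 0],
    [[0, 0, -2.5], 0],
    [[0, 0, -2.5], 0],
    [[0, 0, -2.5], 0],
  ],
)

```text
time: 8.5
tool_pos: [581.9, 81.6, 140.3]
tcp_rot: [179.9, -0.1, 12.2]
ft_force: [3.4, -2.8, 6.7]
finger_gap: 41.8
```

```bash
python3 - <<'E'
from h import *
from bench import r
s=r.snapshot("scene");np.savez("scene10.npz",**s)
cv2.imwrite("pics/s10.png",crop(s,(280,205),25,22,15,g=1.5))
E
```

```text
(no output)
```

View pics/s10.png

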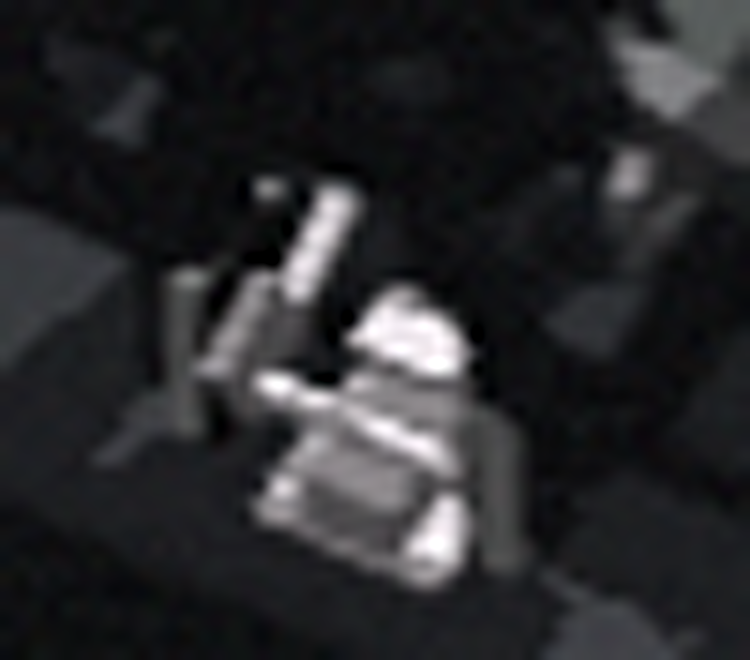

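drive_tool(
  moves=[
    [[0, 0, -0.5], 0],
    [[0, 0, -1], 0],
    [[0, 0, -1.5], 0],
    [[0, 0, -2], 0],
    [[0, 0, -2.5], 0],
    [[0, 0, -2.5], 0],
    [[0, 0, -2.5], 0],
    [[0, 0, -2.5], 0],
  ],
)

```text
time: 9.22
tool_pos: [581.9, 81.6, 137.9]
tcp_rot: [179.9, -0.1, 12.2]
ft_force: [3.6, -2.2, 6.5]
finger_gap: 41.4
```

```bash
python3 - <<'E'
from h import *
from bench import r
s=r.snapshot("scene");np.savez("scene11.npz",**s)
a=load("scene10.npz")
cv2.imwrite("pics/s11.png",np.hstack([crop(a,(278,207),18,22,11,g=1.8),crop(s,(278,207),18,22,11,g=1.8)]))
E
```

```text
(no output)
```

View pics/s11.png

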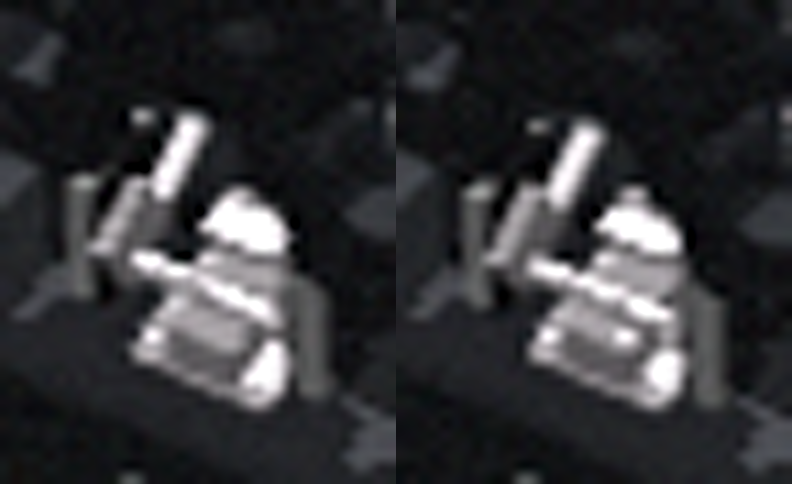

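drive_tool(
  moves=[
    [[0, 0, -0.5], 0],
    [[0, 0, -1], 0],
    [[0, 0, -1.5], 0],
    [[0, 0, -2], 0],
    [[0, 0, -2.5], 0],
    [[0, 0, -2.5], 0],
    [[0, 0, -2.5], 0],
    [[0, 0, -2.5], 0],
  ],
)

```text
time: 9.93
tool_pos: [583.0, 81.8, 137.1]
tcp_rot: [179.9, -0.3, 12.2]
ft_force: [2.2, -1.4, 14.3]
finger_gap: 41.5
```

```bash
python3 - <<'E'
from h import *
from bench import r
q=r.sense();print(q["wrist_torque"])
s=r.snapshot("scene");np.savez("scene12.npz",**s)
a=load("scene11.npz")
cv2.imwrite("pics/s12.png",np.hstack([crop(a,(278,207),18,22,11,g=1.8),crop(s,(278,207),18,22,11,g=1.8)]))
E
```

```text
[-0.36433118  0.09947759  0.11660071]
```

View pics/s12.png

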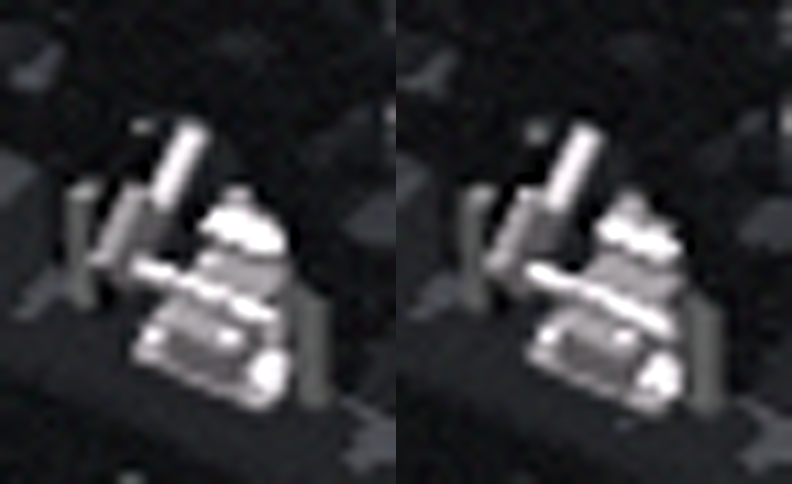

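drive_tool(
  moves=[
    [[0, 0, 1], 0],
    [[0, 0, 2.5], 0],
    [[0, 0, 2.5], 0],
    [[0, 0, 4.5], 0],
    [[0, 0, 6.5], 0],
    [[0, 0, 8.5], 0],
    [[0, 0, 9], 0],
    [[0, 0, 9], 0],
  ],
  fingers=52,
)

```text
time: 10.65
tool_pos: [580.9, 81.9, 143.4]
tcp_rot: [180.0, -0.0, 12.2]
ft_force: [0.2, -0.5, -0.6]
finger_gap: 52.1
```

```bash
python3 - <<'E'
from h import *
from bench import r
q=r.sense();print(q["tool_pos"],q["wrist_torque"],q["ft_force"],q["finger_gap"])
s=r.snapshot("scene");np.savez("scene13.npz",**s)
a=load("scene12.npz")
cv2.imwrite("pics/s13.png",np.hstack([crop(a,(278,203),20,26,11,g=1.8),crop(s,(278,203),20,26,11,g=1.8)])[:,:800])
E
```

```text
[580.94758032  81.94493776 143.44198378] [-0.00711302  0.05631906 -0.00671037] [ 0.1656847  -0.47019989 -0.64686741] 52.11927399833645
```

View pics/s13.png

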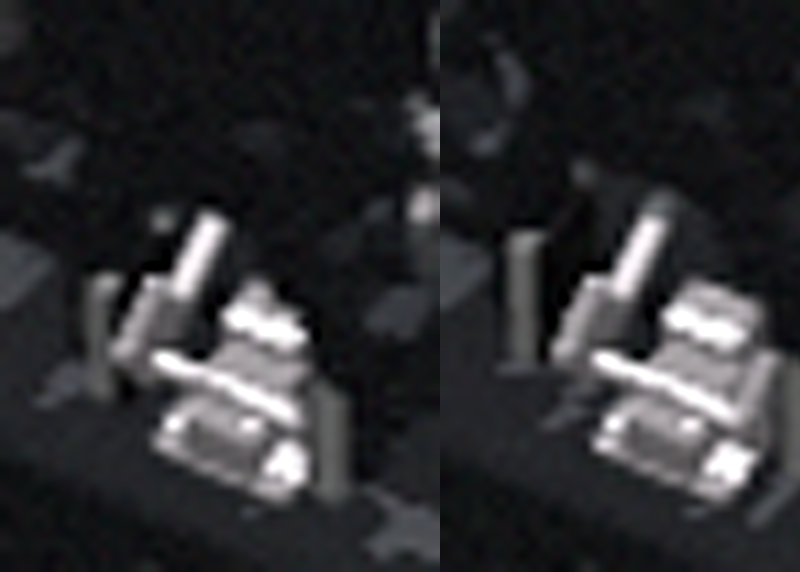

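drive_tool(
  moves=[
    [[0, 0, 0], 0],
    [[0, 0, 0], 0],
    [[0, 0, 0], 0],
    [[0, 0, 0], 0],
    [[0, 0, -1], 0],
    [[0, 0, -2], 0],
    [[0, 0, -3], 0],
    [[0, 0, -3], 0],
  ],
  fingers=38,
  squeeze=12,
)

```text
time: 11.37
tool_pos: [582.5, 81.9, 142.5]
tcp_rot: [180.0, -0.2, 12.2]
ft_force: [0.4, -1.7, 10.4]
finger_gap: 41.8
```

drive_tool(
  moves=[
    [[-1, -0.2, 0.5], 0],
    [[-2, -0.4, 1], 0],
    [[-3, -0.6, 1], 0],
    [[-4, -0.8, 1], 0],
    [[-5, -1.1, 1], 0],
    [[-6, -1.3, 1], 0],
    [[-7, -1.5, 1], 0],
    [[-7, -1.5, 1], 0],
  ],
)

```text
time: 12.03
tool_pos: [576.0, 80.3, 143.2]
tcp_rot: [179.9, -0.3, 12.2]
ft_force: [6.1, -1.7, 5.1]
finger_gap: 41.5
```

```bash
python3 - <<'E'
from h import *
from bench import r
q=r.sense();print(q["tool_pos"],q["wrist_torque"],q["ft_force"],q["finger_gap"])
s=r.snapshot("scene");np.savez("scene14.npz",**s)
a=load("scene13.npz")
cv2.imwrite("pics/s14.png",np.hstack([crop(a,(278,203),18,26,11,g=1.8),crop(s,(278,203),18,26,11,g=1.8)]))
E
```

```text
[576.01195749  80.33708523 143.17661326] [-0.31620907 -0.72860687  0.12849356] [ 6.10695214 -1.66311395  5.10448761] 41.54403703709478
```

View pics/s14.png

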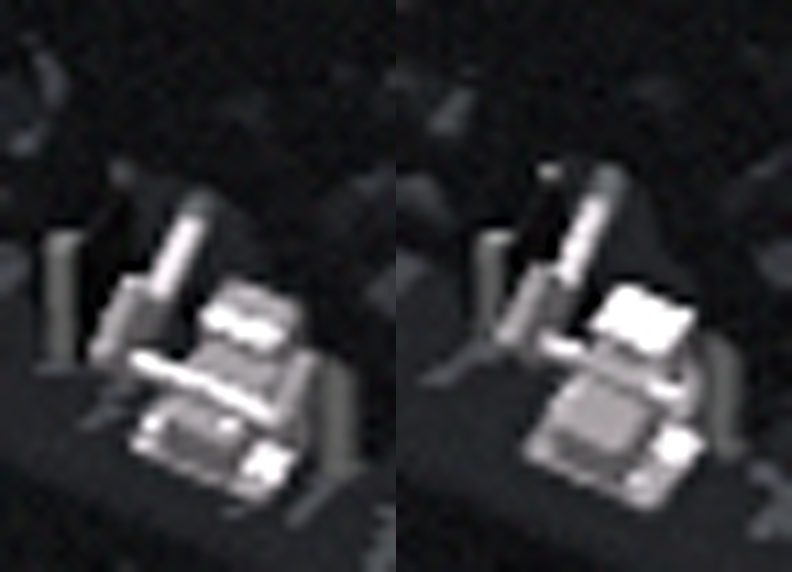

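drive_tool(
  moves=[
    [[-1, -0.2, 0], 0],
    [[-2, -0.4, 0], 0],
    [[-3, -0.6, 0], 0],
    [[-4, -0.8, 0], 0],
    [[-5, -1.1, 0], 0],
    [[-5, -1.1, 0], 0],
    [[-5, -1.1, 0], 0],
    [[-5, -1.1, 0], 0],
  ],
)

```text
time: 12.75
tool_pos: [571.2, 79.3, 143.5]
tcp_rot: [179.9, -0.3, 12.2]
ft_force: [5.0, -2.4, 6.9]
finger_gap: 41.6
```

```bash
python3 - <<'E'
from h import *
from bench import r
q=r.sense();print(q["tool_pos"],q["wrist_torque"],q["ft_force"],q["finger_gap"])
s=r.snapshot("scene");np.savez("scene15.npz",**s)
a=load("scene14.npz")
cv2.imwrite("pics/s15.png",np.hstack([crop(a,(278,203),18,26,11,g=1.8),crop(s,(278,203),18,26,11,g=1.8)]))
E
```

```text
[571.20973362  79.25583997 143.45625764] [-0.33121564 -0.68473395  0.14008116] [ 5.0013869  -2.38471165  6.93121086] 41.63303654874074
```

View pics/s15.png

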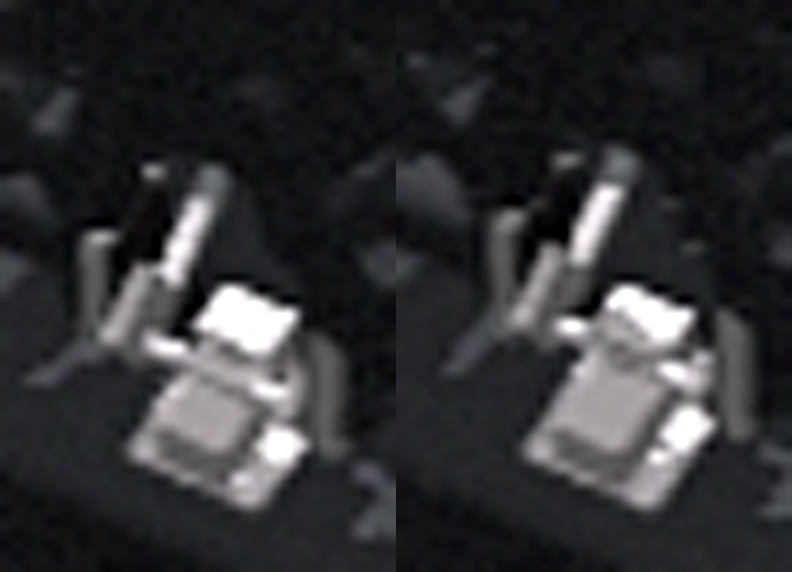

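drive_tool(
  moves=[
    [[-0.5, -0.1, 0], 0],
    [[-1, -0.2, 0], 0],
    [[-1.5, -0.3, 0], 0],
    [[-2, -0.4, 0], 0],
    [[-2.5, -0.5, 0], 0],
    [[-3, -0.6, 0], 0],
    [[-3, -0.6, 0], 0],
    [[-3, -0.6, 0], 0],
  ],
)

```text
time: 13.47
tool_pos: [569.1, 78.8, 143.8]
tcp_rot: [179.9, -0.5, 12.2]
ft_force: [7.5, -1.4, 5.3]
finger_gap: 41.5
```

```bash
python3 - <<'E'
from h import *
from bench import r
q=r.sense();print(q["tool_pos"],q["wrist_torque"],q["ft_force"],q["finger_gap"])
s=r.snapshot("scene");np.savez("scene16.npz",**s)
a=load("scene15.npz")
cv2.imwrite("pics/s16.png",np.hstack([crop(a,(278,203),18,26,11,g=1.8),crop(s,(278,203),18,26,11,g=1.8)]))
E
```

```text
[569.08945141  78.75710613 143.77461639] [-0.12879651 -1.50901516  0.15110731] [ 7.46612419 -1.44852492  5.31683868] 41.46440777650876
```

View pics/s16.png

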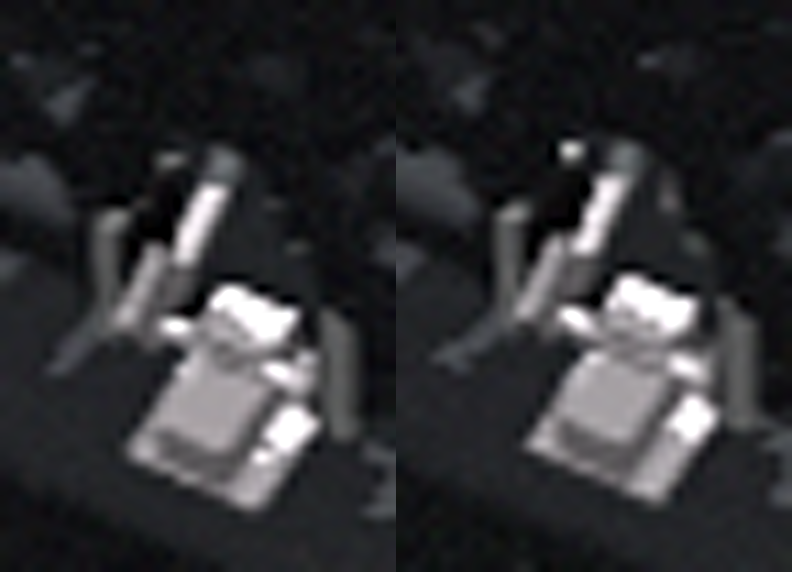

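drive_tool(
  moves=[
    [[0.5, 0.1, 0], 0],
    [[0.5, 0.1, 0], 0],
    [[0.5, 0.1, 0], 0],
    [[0.5, 0.1, 3], 0],
    [[0.5, 0.1, 10], 0],
    [[0.5, 0.1, 20], 0],
    [[0.5, 0.1, 32], 0],
    [[0.5, 0.1, 45], 0],
  ],
  fingers=62,
)

```text
time: 14.18
tool_pos: [566.4, 78.8, 187.7]
tcp_rot: [180.0, -0.0, 12.2]
ft_force: [-0.3, -0.1, 0.1]
finger_gap: 61.8
```

```bash
python3 - <<'E'
from h import *
from bench import r
q=r.sense();print(q["tool_pos"],q["wrist_torque"],q["ft_force"],q["finger_gap"])
s=r.snapshot("scene");np.savez("scene17.npz",**s)
cv2.imwrite("pics/s17.png",crop(s,(283,195),32,28,11,g=1.8))
E
```

```text
[566.38848592  78.8406492  187.71050037] [ 0.00788088 -0.0246549  -0.00656347] [-0.30784934 -0.1253661   0.06537374] 61.78917582839871
```

View pics/s17.png

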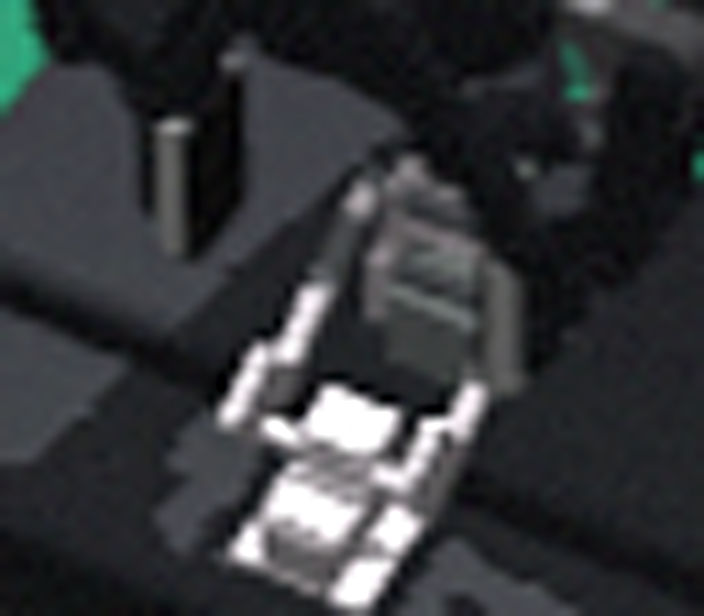

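drive_tool(
  moves=[
    [[0, 0, 10], 0],
    [[0, 0, 20], 0],
    [[0, 0, 30], 0],
    [[0, 0, 37], 0],
    [[0, 0, 37], 0],
    [[0, 0, 37], 0],
    [[0, 0, 37], 0],
    [[0, 0, 37], 0],
  ],
  fingers=0,
  squeeze=25,
)

```text
time: 14.9
tool_pos: [565.8, 78.8, 222.3]
tcp_rot: [-180.0, 0.1, 12.2]
ft_force: [0.1, 0.4, 0.2]
finger_gap: 0.2
```

```bash
python3 - <<'E'
from h import *
from bench import r
q=r.sense();print(q["tool_pos"],q["ft_force"],q["finger_gap"])
s=r.snapshot("scene");np.savez("scene18.npz",**s)
cv2.imwrite("pics/s18.png",crop(s,(283,185),35,38,9,g=2.2))
E
```

```text
[565.84884006  78.77563432 222.26156957] [0.06154996 0.40145504 0.20571749] 0.18933857141581079
```

View pics/s18.png

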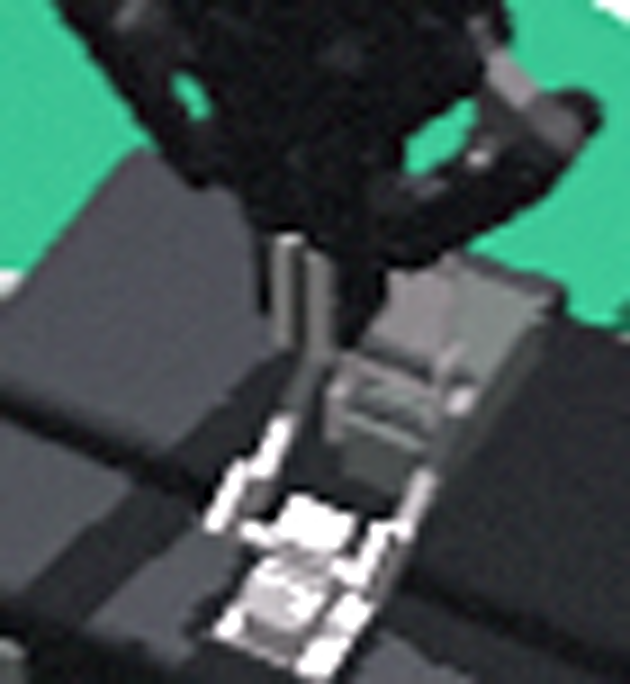

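```bash
python3 - <<'E'
from path import *
for d in (95,85,80,75,70,65,60,55,50,45,40,35,30,25,20,15,10,5,0,-3):
    t=np.radians(d);c=PV+44*np.array([-np.cos(t),np.sin(t)])+3*np.array([np.sin(t),np.cos(t)])
    print(d,C2W([c[0]+11,-1.3,c[1]+22]).round(1))
E
```

```text
95 [548.1  74.3 201.6]
85 [540.7  72.6 202.1]
80 [536.9  71.8 201.9]
75 [533.2  71.  201.3]
70 [529.5  70.2 200.4]
65 [526.   69.5 199.1]
60 [522.5  68.7 197.6]
55 [519.2  68.  195.8]
50 [516.1  67.3 193.6]
45 [513.1  66.7 191.2]
40 [510.4  66.1 188.6]
35 [507.9  65.6 185.7]
30 [505.7  65.1 182.6]
25 [503.7  64.7 179.3]
20 [502.1  64.3 175.9]
15 [500.7  64.  172.3]
10 [499.6  63.8 168.6]
5 [498.9  63.6 164.8]
0 [498.5  63.5 161. ]
-3 [498.4  63.5 158.7]
```

drive_tool(
  moves=[
    [[-4, -1, -5], 0],
    [[-9, -2, -12], 0],
    [[-13, -3, -20], 0],
    [[-17, -3.7, -20], 0],
    [[-20, -4.4, -20], 0],
    [[-23, -5.2, -20], 0],
    [[-26, -6.2, -20], 0],
    [[-29, -7, -20], 0],
  ],
)

```text
time: 15.62
tool_pos: [537.3, 71.7, 203.7]
tcp_rot: [180.0, -0.1, 12.2]
ft_force: [0.1, -0.5, -0.2]
finger_gap: -0.1
```

drive_tool(
  moves=[
    [[-2, -0.4, -1], 0],
    [[-4, -0.8, -2], 0],
    [[-6, -1.2, -2.5], 0],
    [[-8, -1.6, -3], 0],
    [[-10, -2, -3.5], 0],
    [[-12, -2.5, -4], 0],
    [[-14, -2.9, -5], 0],
    [[-16, -3.3, -6], 0],
  ],
)

```text
time: 16.28
tool_pos: [521.2, 68.5, 197.2]
tcp_rot: [180.0, -0.0, 12.2]
ft_force: [2.3, 0.4, 2.5]
finger_gap: -0.1
```

```bash
python3 - <<'E'
from h import *
from bench import r
q=r.sense();print(q["tool_pos"],q["ft_force"],q["finger_gap"])
s=r.snapshot("scene");np.savez("scene19.npz",**s)
cv2.imwrite("pics/s19.png",crop(s,(283,185),35,38,9,g=2.2))
E
```

```text
[521.24665044  68.49234185 197.23593116] [2.308931   0.40123594 2.50040608] -0.13104645447686541
```

View pics/s19.png

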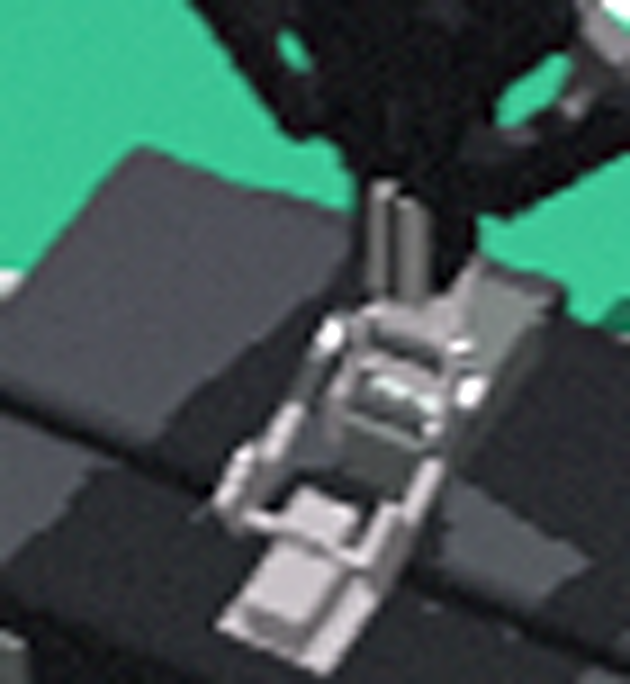

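```bash
python3 - <<'E'
from h import *
a=load("scene18.npz");s=load("scene19.npz")
def g(s):
    u,v=279,205; im=s["pixels"][v-18:v+18,u-16:u+16,::-1]/255.
    return np.clip(cv2.resize(im**0.8,None,fx=12,fy=12,interpolation=cv2.INTER_CUBIC)*255*1.15,0,255).astype(np.uint8)
cv2.imwrite("pics/s20.png",np.hstack([g(a),g(s)]))
E
```

```text
(no output)
```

View pics/s20.png

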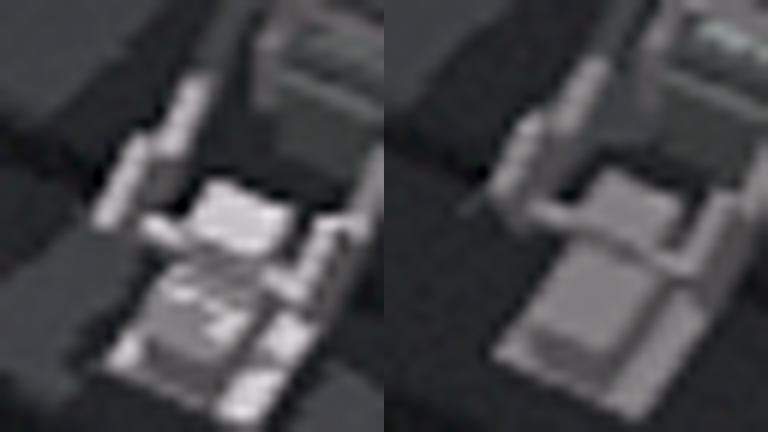

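```bash
python3 - <<'E'
from h import *
g=lambda k:load(f"scene{k}.npz")["pixels"].astype(np.float32).mean(2)
a=g(0)
for name,(u,v,w,h) in dict(plate=(303,242,12,16),plateL=(247,224,10,14),corner=(326,246,14,10),fixedcorner=(349,208,10,14),socket=(353,253,12,12)).items():
    out=[]
    for k in (1,13,16,17,18,19):
        b=g(k)
        p=a[v-h:v+h,u-w:u+w];q=b[v-h:v+h,u-w:u+w]
        win=cv2.createHanningWindow((2*w,2*h),cv2.CV_32F)
        (dx,dy),r=cv2.phaseCorrelate(p,q,win);out.append((k,round(dx,2),round(dy,2),round(r,2)))
    print(name,out)
E
```

```text
plate [(1, 0.06, 0.28, 0.71), (13, 0.15, 0.55, 0.76), (16, 0.13, 0.61, 0.7), (17, 0.21, 0.51, 0.55), (18, -0.2, 0.77, 0.49), (19, 0.04, -0.73, 0.73)]
plateL [(1, -0.12, -0.1, 0.93), (13, -0.09, 0.29, 0.98), (16, -0.35, 0.05, 0.9), (17, -0.34, 0.07, 1.02), (18, -0.34, 0.14, 1.01), (19, 0.05, -0.85, 0.93)]
corner [(1, -0.26, 0.07, 1.08), (13, -0.09, 0.37, 1.06), (16, -0.27, 0.15, 1.13), (17, -0.37, 0.3, 1.09), (18, -0.18, 0.32, 1.12), (19, 0.05, -0.36, 1.0)]
fixedcorner [(1, 0.16, 1.11, 0.84), (13, -0.43, -0.69, 0.43), (16, 0.15, -0.27, 0.51), (17, -0.24, -0.66, 0.46), (18, -0.18, -0.41, 0.53), (19, 0.12, -0.25, 0.66)]
socket [(1, -0.13, -0.11, 0.91), (13, -0.19, -0.13, 0.84), (16, -0.18, -0.24, 0.73), (17, -0.38, -0.22, 0.68), (18, -0.35, 0.22, 0.57), (19, -0.72, 0.2, 0.45)]
```

drive_tool(
  moves=[
    [[-2.3, -0.5, -1.2], 0],
    [[-4.6, -1, -2.6], 0],
    [[-6.8, -1.5, -4.3], 0],
    [[-8.8, -1.9, -6.1], 0],
    [[-10.7, -2.3, -8.2], 0],
    [[-12.4, -2.7, -10.3], 0],
    [[-14, -3, -12.5], 0],
    [[-15.5, -3.4, -14.8], 0],
  ],
)

```text
time: 17.0
tool_pos: [505.6, 65.1, 182.4]
tcp_rot: [-180.0, -0.0, 12.2]
ft_force: [-0.0, 0.0, 4.0]
finger_gap: 0.2
```

```bash
python3 - <<'E'
from h import *
from bench import r
q=r.sense();print(q["tool_pos"],q["ft_force"],q["finger_gap"])
s=r.snapshot("scene");np.savez("scene21.npz",**s)
cv2.imwrite("pics/s21.png",crop(s,(283,185),35,38,9,g=2.2))
E
```

```text
[505.62782921  65.10014443 182.37599333] [-0.02656134  0.0282895   4.00905459] 0.1704555694400359
```

View pics/s21.png

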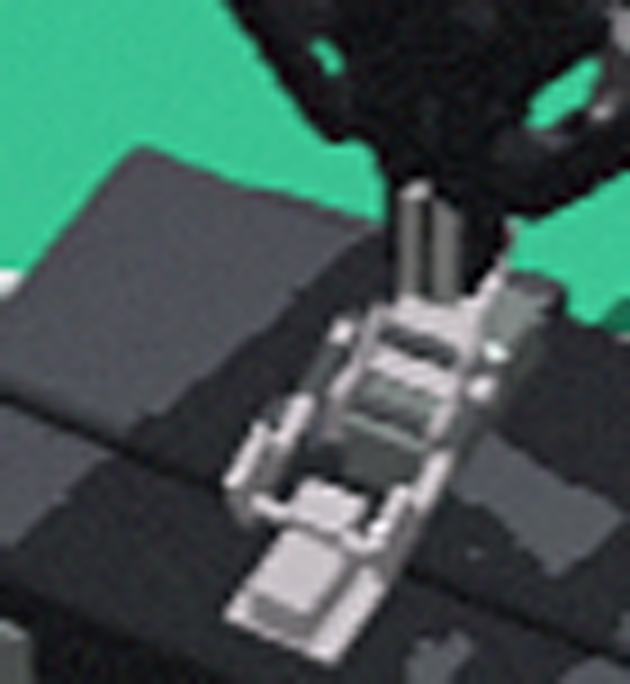

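```bash
python3 - <<'E'
from h import *
a=load("scene17.npz");s=load("scene21.npz")
def g(s):
    u,v=279,203; im=s["pixels"][v-18:v+18,u-14:u+14,::-1]/255.
    return np.clip(cv2.resize(im**0.7,None,fx=14,fy=14,interpolation=cv2.INTER_LANCZOS4)*255*1.15,0,255).astype(np.uint8)
cv2.imwrite("pics/s22.png",np.hstack([g(a),g(s)]))
g=lambda k:load(f"scene{k}.npz")["pixels"].astype(np.float32).mean(2)
a=g(0)
for name,(u,v,w,h) in dict(plate=(303,242,12,16),plateL=(247,224,10,14),corner=(326,246,14,10)).items():
    out=[]
    for k in (18,19,21):
        b=g(k)
        p=a[v-h:v+h,u-w:u+w];q=b[v-h:v+h,u-w:u+w]
        win=cv2.createHanningWindow((2*w,2*h),cv2.CV_32F)
        (dx,dy),r=cv2.phaseCorrelate(p,q,win);out.append((k,round(dx,2),round(dy,2),round(r,2)))
    print(name,out)
E
```

```text
plate [(18, -0.14, 0.41, 0.73), (19, 0.74, -0.21, 0.93), (21, 0.68, -1.44, 0.87)]
plateL [(18, -0.34, 0.14, 1.01), (19, 0.05, -0.85, 0.93), (21, 0.8, -1.25, 0.86)]
corner [(18, -0.18, 0.32, 1.12), (19, 0.05, -0.36, 1.0), (21, 0.79, -1.3, 0.76)]
```

View pics/s22.png

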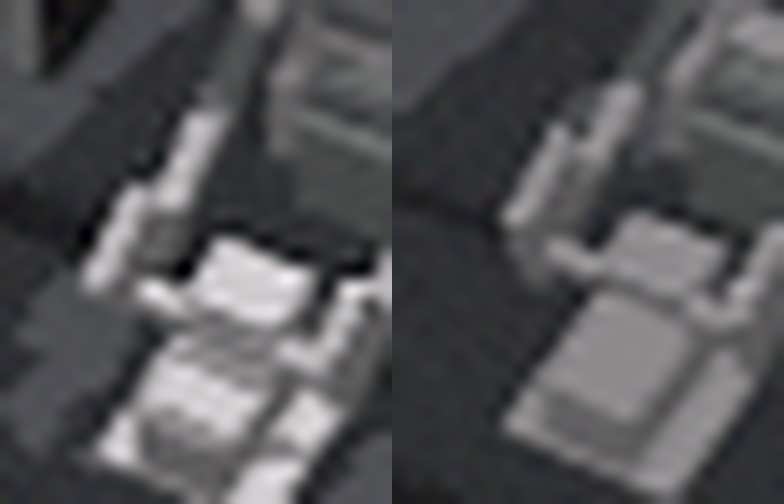

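drive_tool(
  moves=[
    [[-1.2, -0.3, -2], 0],
    [[-2.3, -0.5, -4.2], 0],
    [[-3.2, -0.7, -6.3], 0],
    [[-4.2, -0.9, -8.5], 0],
    [[-5, -1.1, -10.8], 0],
    [[-5.6, -1.2, -12.8], 0],
    [[-6.1, -1.3, -14.5], 0],
    [[-6.4, -1.4, -16.2], 0],
  ],
)

```text
time: 17.72
tool_pos: [499.1, 63.7, 165.7]
tcp_rot: [-180.0, 0.0, 12.2]
ft_force: [-1.2, -0.7, 2.0]
finger_gap: -0.2
```

drive_tool(
  moves=[
    [[-0.2, -0.1, -1], 0],
    [[-0.4, -0.1, -2], 0],
    [[-0.5, -0.1, -3], 0],
    [[-0.6, -0.2, -4], 0],
    [[-0.6, -0.2, -5], 0],
    [[-0.6, -0.2, -5.5], 0],
    [[-0.6, -0.2, -6], 0],
    [[-0.6, -0.2, -6], 0],
  ],
)

```text
time: 18.38
tool_pos: [498.8, 63.5, 160.0]
tcp_rot: [-180.0, 0.0, 12.2]
ft_force: [0.1, 0.8, -0.8]
finger_gap: 0.5
```

drive_tool(
  moves=[
    [[0, 0, -0.5], 0],
    [[0, 0, -1], 0],
    [[0, 0, -1.5], 0],
    [[0, 0, -2], 0],
    [[0, 0, -2.5], 0],
    [[0, 0, -3], 0],
    [[0, 0, -3.5], 0],
    [[0, 0, -3.5], 0],
  ],
)

```text
time: 19.05
tool_pos: [498.9, 63.5, 157.9]
tcp_rot: [180.0, -0.0, 12.2]
ft_force: [-6.6, -0.1, 11.4]
finger_gap: -0.1
```

drive_tool(
  moves=[
    [[0, 0, -0.5], 0],
    [[0, 0, -1], 0],
    [[0, 0, -1.5], 0],
    [[0, 0, -2], 0],
    [[0, 0, -2], 0],
    [[0, 0, -2], 0],
    [[0, 0, -2], 0],
    [[0, 0, -2], 0],
  ],
)

```text
time: 19.72
tool_pos: [499.0, 63.5, 157.8]
tcp_rot: [180.0, -0.0, 12.2]
ft_force: [-14.4, 0.0, 25.8]
finger_gap: 0.1
```

```bash
python3 - <<'E'
from bench import r
q=r.sense();print(q["tool_pos"],q["ft_force"],q["wrist_torque"])
E
```

```text
[499.00522913  63.53401774 157.7755127 ] [-1.44289078e+01  8.94690459e-03  2.58381647e+01] [-0.12443083  2.48857691  0.06276752]
```

drive_tool(
  moves=[
    [[0, 0, 3], 0],
    [[0, 0, 10], 0],
    [[0, 0, 25], 0],
    [[0, 0, 50], 0],
    [[0, 0, 80], 0],
    [[-10, -20, 110], 0],
    [[-25, -50, 130], 0],
    [[-40, -85, 140], 0],
  ],
)

```text
time: 20.38
tool_pos: [459.5, -21.5, 298.5]
tcp_rot: [179.9, -0.3, 12.3]
ft_force: [0.3, -1.0, -0.1]
finger_gap: 0.2
```

drive_tool(
  moves=[
    [[-15, -35, 0], 0],
    [[-30, -70, 0], 0],
    [[-45, -105, 0], 0],
    [[-60, -140, 0], 0],
    [[-75, -175, 0], 0],
    [[-85, -200, 0], 0],
    [[-90, -210, 0], 0],
    [[-90, -210, 0], 0],
  ],
)

```text
time: 21.05
tool_pos: [367.6, -233.7, 294.7]
tcp_rot: [180.0, 0.0, 11.9]
ft_force: [0.1, 0.5, -0.7]
finger_gap: -0.1
```

```bash
python3 - <<'E'
from h import *
from bench import r
q=r.sense();print(q["tool_pos"],q["ft_force"],q["time"])
s=r.snapshot("scene");t=r.snapshot("top");np.savez("scene30.npz",**s);np.savez("top30.npz",**t)
cv2.imwrite("pics/st30.png",np.hstack([crop(s,(290,203),40,40,10,g=1.8),crop(t,(284,238),40,40,10,g=1.6)]))
cv2.imwrite("pics/full30.png",np.hstack([s["pixels"],t["pixels"]])[::1,:,::-1][:, :, :].copy()if 0 else cv2.resize(np.hstack([s["pixels"],t["pixels"]])[:,:,::-1],(800,300)))
E
```

```text
[ 367.58582079 -233.71125358  294.7402133 ] [ 0.07513482  0.53008037 -0.73562463] 21.05
```

View pics/st30.png

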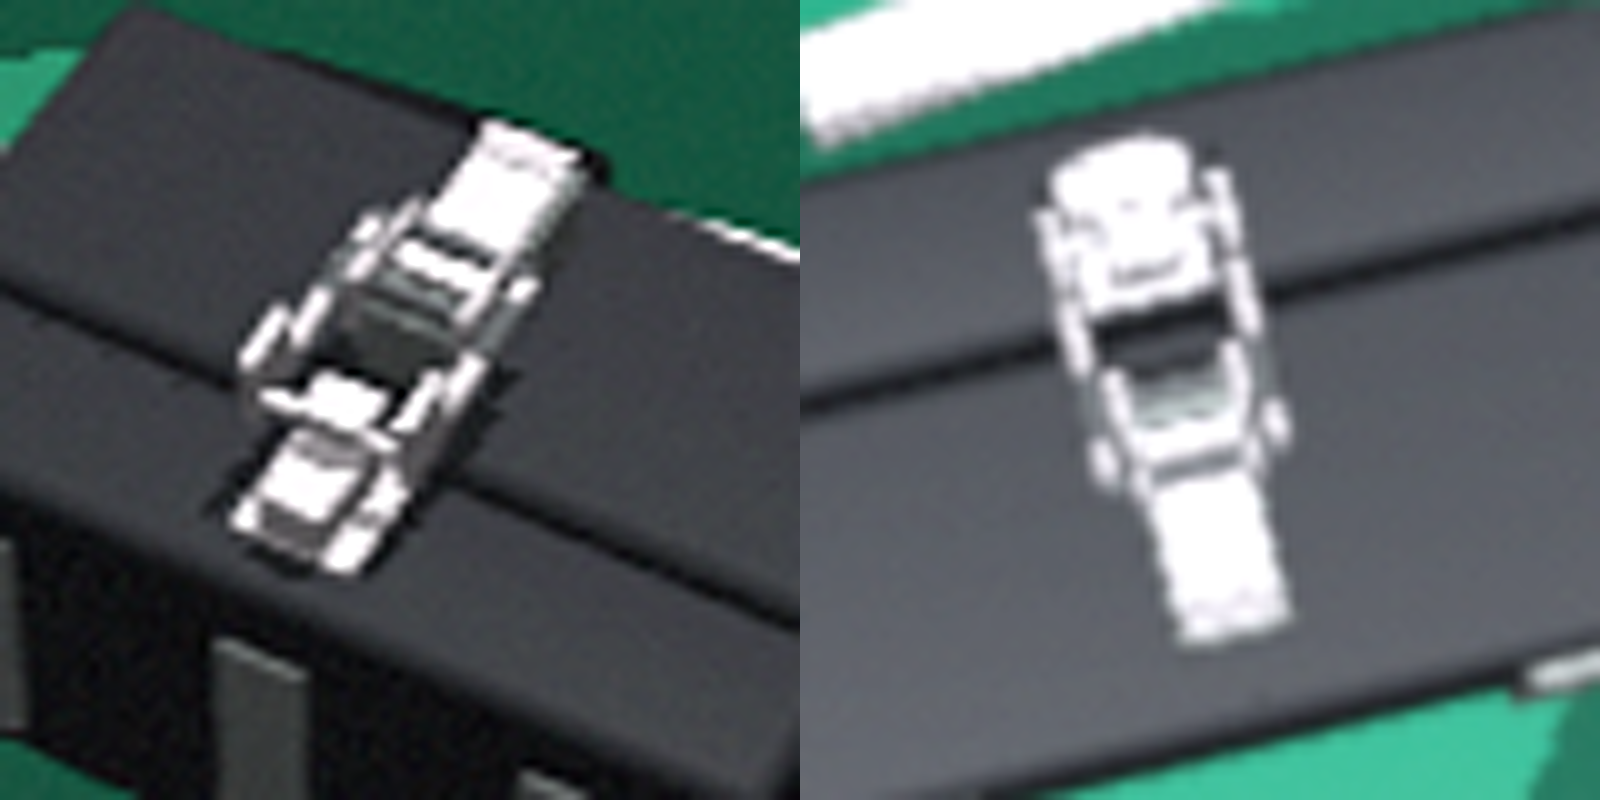

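View pics/full30.png

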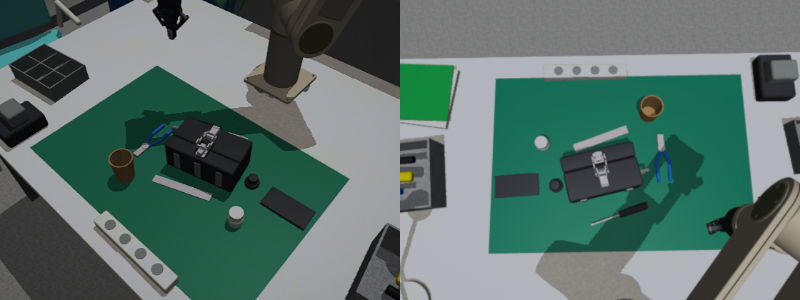

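```bash
python3 - <<'E'
from h import *
s=load("scene30.npz");t=load("top30.npz")
S=lambda x,y:(250+x/10-.45,163+y/10-.45);T=lambda x,y:(244+x/10-.45,198+y/10-.45)
for a,b in [((487,122),(490,612)),((582,157),(382,640))]:
    p,e=tri(s,S(*a),t,T(*b));print(W2C(p).round(1),round(e,1))
g=lambda n:load(n)["pixels"].astype(np.float32).mean(2)
# seam profile width across top view: compare before/after along +x at y=+-70
for n in ("top0.npz","top30.npz"):
    tt=load(n);im=tt["pixels"].astype(np.float32).mean(2)
    for y in (-80,-55,55,80):
        xs=np.arange(-14,20,1.);pr=np.mean([[cv2.getRectSubPix(im,(1,1),tuple(proj(tt,C2W([x,y+d,110]))[0]))[0,0] for x in xs] for d in range(-12,13,3)],0)
        base=np.percentile(pr,80);print(n,y,"dark area mm",round(float(np.sum(np.clip(base-pr,0,None))/base),1))
for n in ("scene",):
  for k in (0,30):
    tt=load(f"{n}{k}.npz");im=tt["pixels"].astype(np.float32).mean(2)
    pr=np.mean([[cv2.getRectSubPix(im,(1,1),tuple(proj(tt,C2W([x,70+d,110]))[0]))[0,0] for x in range(-14,24,2)] for d in range(-20,21,4)],0);print(k,pr.round().astype(int))
E
```

```text
[-73.  -13.2 137.4] 1.4
[-73.5  10.9 137.9] 0.9
top0.npz -80 dark area mm 7.3
top0.npz -55 dark area mm 7.3
top0.npz 55 dark area mm 7.4
top0.npz 80 dark area mm 7.2
top30.npz -80 dark area mm 5.3
top30.npz -55 dark area mm 5.2
top30.npz 55 dark area mm 5.4
top30.npz 80 dark area mm 5.4
0 [38 38 38 38 35 30 25 18 12  9 10 20 33 38 38 38 38 38 39]
30 [38 38 39 38 35 30 25 18 13 21 33 37 37 37 37 37 37 37 38]
```

```bash
python3 -c "
from bench import r
print(r.hand_in())"
```

```text
the job is handed in; nothing more can be done
None
```

The draw latch is hooked and closed, and I handed the job in at about 21 s of the 51 s allowed. No verdict was given.

**What I did:** I pinched the loop across its tabs and took the bar down beyond the lip to the ledge. I then drew it back under the lip to the neck, let go, and pushed the lever over centre with closed fingers until it hit the hard stop.

**Last checks:**
- **Lever:** it lies flat, with its end at about z = 137.5. Raising the push from 11 N to 26 N did not move it further.
- **Loop:** the lip covers the middle of the bar in the scene view, so the bar is under the hook.
- **Lid:** the far edge of the seam groove moved about 4 mm, which fits the lid being shut. In the top view the dark width fell only about 2 mm (7.3 to 5.3). The rounded edges still show a groove, so I cannot confirm a gap of exactly zero.
- **Other things:** in the last pictures they look to be where they started; I did not measure this. The arm was clear of everything and touching nothing.

**What went wrong:**
- On the way down, the contact readings suggested the gripper body lightly touched the lever tip, with about 14 N in total at the wrist. I let go, gripped higher on the tabs and carried on.
- The highest force I read at the wrist was about 30 N, during the last push home.

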